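# Empty the tailgate tray into the shelf bin

### The job

Carry the small footed metal tray, gate still shut, to the black shelf bin and stand it on the bench with its gated end reaching over the middle of the bin's low front, lined up with the bin. Let go, lower the end gate flat, then take the tray again by its rear grip and tip it so that all four pin headers slide out over the gate into the bin, without handling the headers (their pins bend) or spilling any. Stand the empty tray level on its feet on the bench again, let go, and leave the other things on the bench where they are.

Things in the scene. Friction and masses are not known exactly. Their poses are not given: they have to be found in the camera images.
- tray: Loose aluminium tailgate tray on four feet, about 0.2 kg. Origin on the bench under the middle of its floor; x points to the gated end, z up. Trough 170 long (x -85 to +85), 56 wide outside, 50 inside, walls 3 thick; floor top 70 above the feet, rims at 96. Legs at x = -64 and +36, 14 long, within 31 of the centre line. Headers slide once it is tilted 16 to 23 deg; 35 deg empties it.
- tray_waist (a point): Middle of the trough, near half height of its walls: 85 mm above the tray's origin. Here, close to the centre of mass, the two straight side walls (56 mm over the outside) can be pinched together from above to carry the tray.
- tray_mouth (a point): Middle of the front edge of the floor's upper face: 85 mm ahead of the tray's origin along its x and 70 above the feet. The floor's underside is at 67, so with the tray standing on the bench the bin's lip passes 5 mm under it; the front legs' front faces are 42 mm behind this point.
- tray_grip (a point): On the axis of the rear grip, a straight black bar 16 wide (tray y), 20 high and 60 long (tray x) that starts 4 mm behind the rear wall; the point is 109 mm behind the tray's origin and 83 above the feet. Pinched firmly across its width from above (50 N or more) it lifts and tips the tray; in a weak pinch the nose sags until the floor rests on the bin's lip, which then serves as the fulcrum.
- gate (a joint): End gate, hinged along the floor's front edge (axis along tray y, 85 ahead of the tray's origin, 67 above the feet). 0 = shut, upright; grows as its top swings outward and down; 1.57 rad = its stop, a level chute 5 mm below the floor. Stays where left; about 0.5 N at the tab turns it; pressing hard on the lowered gate tips the tray. Plate 64 wide, 3 thick; shut, its inner face is 2 mm ahead of the axis.
- gate_tab (a point): Middle of the free edge of the gate's thumb tab (30 wide, in the plane of the gate), 42 mm from the hinge axis; shut, it is 109 above the bench and 13 above the side walls. It moves with the gate. The gate is swung by pushing the tab's inner side outward, then down, with closed fingertips.
- bin: Black open shelf bin that does not move. Origin on the bench under the middle of the outer face of its low front lip; x points from the lip into the bin. 140 deep (x 0 to 140), 116 wide, walls and floor 4 thick; lip 62 high, sides sloping up to 96 from x = 10 to 60. Lined up: tray x along bin x, the tray's mouth 10 to 45 mm inside the lip, mid-width; at 22 the legs clear the lip by 20.
- bin_in (a point): Middle of the bin's inner floor, 70 mm behind the lip's outer face and 4 above the bench. Headers can heap up below the end of the chute: if one hangs on it, raise the tray a little while it is tipped.
- header_1: Pale 5-way pin header, 11 x 22 x 15 mm, about 10 g, lying loose on the tray's floor, rearmost of four at the start. Origin at the middle of its underside, z towards the pins.
- header_2: Pale 5-way pin header, 11 x 22 x 15 mm, about 10 g, lying loose on the tray's floor, second from the rear of four at the start. Origin at the middle of its underside, z towards the pins.
- header_3: Pale 5-way pin header, 11 x 22 x 15 mm, about 10 g, lying loose on the tray's floor, third from the rear of four at the start. Origin at the middle of its underside, z towards the pins.
- header_4: Pale 5-way pin header, 11 x 22 x 15 mm, about 10 g, lying loose on the tray's floor, nearest the gate of four at the start. Origin at the middle of its underside, z towards the pins.
- pliers: Bystander: pliers, 152 x 54 x 12 mm, lying flat. Origin under its middle.
- loupe: Bystander: black eye loupe, 41 mm across, 26 high. Origin under its middle.
- tape_roll: Bystander: roll of masking tape lying flat, 105 mm across, 24 high. Origin under its middle.
- driver_b: Bystander: screwdriver, 142 x 19 x 18 mm, lying flat. Origin under its middle.
Mind the look-alikes: they are no part of the job. There is more than one size of the bin; the job needs the larger.

How it is judged:
By the outcome, as a careful person would: the job done as asked, in the order asked, and still so for the second after the job is handed in, with the robot touching nothing.
It also fails if it takes over 67 s, if anything falls off the work surface, if the arm or the gripper's body presses on something with over 40 N, if the wrist force passes 120 N, or if a joint passes its speed limit or range.

### The arm

A 6-joint arm with a two-finger parallel gripper is mounted at the origin on a cart in front of the work surface, level with it; the furniture and walls round the work are solid. World frame = base frame: x ahead of the robot, y to its left, z up, the work surface at z = 0. Lengths are in m, angles in rad, forces in N, time in s.
With the tool pointing down it reaches from about 0.35 to 0.85 m from the base axis. Payload 8.1 kg.
Tool frame: the origin (TCP) lies midway between the tips of the shut fingers; the grasp point (between the pads) lies 19 mm behind it; z points along the fingers, y is the line along which they close (so a half turn about z gives the same grasp; the last joint's range is limited). The gripper opens to 93 mm and grips with 3 to 60 N. Pads are 15 mm wide; open, the fingers measure 128 mm over their backs; the gripper's body (75 mm by 188 mm) begins 65 mm behind the grasp point.
Start: joints at [1.151, 0.13, 1.488, -0, 1.523, -0.085], TCP at [0.197, 0.567, 0.219] pointing down, gripper open.
Joint ranges: [-2.96, 2.96], [-0.89, 2.26], [0.02, 2.5], [-1.34, 4.48], [0, 2.73], [-2.66, 2.66]. Speed limits (rad/s): [2.39, 2.39, 2.79, 3.14, 3.14, 3.14].

### API

Orientations are given as a rotation vector (axis times angle).
In Python, from plant import read_state, read_camera, camera_model, close_job gives the robot as it stands. The module is installed in compiled form; this text tells all that it offers.
- The arm moves only by the tool carry_out, never from a script. Its argument "moves" is a list of rows, each an object of numbers: "jaw": the finger opening in m, from 0 to 0.093; "dx", "dy", "dz": the shift along the tool's x, y, z in m; "yaw": the turn about the tool's z in rad. In form: [{"jaw": .., "dx": .., "dy": .., "dz": .., "yaw": ..}, ...]. A call has 1 to 8 rows; each row shifts and turns the commanded pose from where the row before left it, along the tool's axes as they then stand; what a row does not reach is not made up. A row lasts 1/8 s, in which the tool goes at most 62.5 mm and 10.7 degrees, less where a joint would pass 70% of its speed; a pose out of reach is approached as far as the arm can. A call is refused whole if a number of a shift passes 0.0625 or a number of a turn 0.188, either way. A call with a gripper value outside its range is refused whole. The fingers move at their own pace and stop on an object; "grip_force" is the grip in N (left out, the last holds). Time passes only in rows, so rows that do not move let the fingers close. It gives the time, the measured TCP pose, the force, the opening and the grip force at its end, in the units of the state.
- read_state(): the state, without advancing time (a new reading comes with each control period).
- read_camera(name): name is "scene" or "top"; returns the picture (480x640x3 uint8, red, green, blue); there is no depth.
- camera_model(name): a dict with "camera_matrix" (3x3 intrinsics, pixels), "view" (4x4, takes a point from world to camera coordinates). Camera axes: x right, y up, looking along -z (the intrinsics and any distortion apply to the point x, -y, -z); pixel columns grow to the right and rows downward; lengths in m; the calibration is good to about 2 mm. A picture is of the moment at which its call begins. camera_model takes no time and is no camera call.
- close_job(): hands the job in; it is judged then, once.
The state is a dict: "t": time; "q": joint angles; "dq": joint speeds; "joint_torque": joint torques, N m; "tool_pos": TCP position; "orientation": TCP orientation; "force": force on the tool from outside, world axes, zero at the start; "wrist_torque": the same for the moment, N m; "opening": finger opening in m; "gripper_force": force on a finger pad.
Only numpy, scipy, OpenCV 4.12 (cv2) and the standard library are available. Lean on these libraries where they do the work, as an engineer would, in place of code of your own. Each camera call takes 0.05 s, during which the arm holds its last target. There are 200 camera calls.

## Working session

There is one attempt and no reset: what is moved stays moved. The work goes in short steps, Python scripts to look and compute and a tool call to move; the robot and the scene stay as the last step left them, time stands still between calls to the robot, and variables do not carry over. Pictures are saved under pics/ and viewed, at most 10 in all, crops included, and the job is handed in when it is done.

Besides the shell and the picture viewer there is one more tool, called after ">>>" as a command line: name --argument value ..., lists and objects as JSON in quotes. carry_out: Moves the arm, as the interface text tells. Its arguments: {"type":"object","properties":{"moves":{"type":"array","items":{"type":"object","properties":{"jaw":{"type":"number"},"dx":{"type":"number"},"dy":{"type":"number"},"dz":{"type":"number"},"yaw":{"type":"number"}}}},"grip_force":{"type":"number"}},"required":["moves"]}

```bash
mkdir -p pics
cat > h.py <<'E'
import numpy as np, cv2
from plant import *
def pix(name,p):
    m=camera_model(name);P=np.array(m["view"])@np.append(p,1);K=np.array(m["camera_matrix"])
    v=K@np.array([P[0],-P[1],-P[2]]);return v[:2]/v[2]
def ray(name,uv,z):
    m=camera_model(name);V=np.array(m["view"]);K=np.array(m["camera_matrix"])
    d=np.linalg.inv(K)@np.array([uv[0],uv[1],1.]);d=V[:3,:3].T@np.array([d[0],-d[1],-d[2]])
    c=-V[:3,:3].T@V[:3,3];return c+d*(z-c[2])/d[2]
def save(name,f):
    im=read_camera(name);cv2.imwrite(f,im[:,:,::-1]);return im
E
python3 - <<'E'
from h import *
for n in("top","scene"):
    save(n,f"pics/{n}0.png");m=camera_model(n);V=np.array(m["view"]);print(m,-V[:3,:3].T@V[:3,3])
s=read_state();print(s["t"],s["orientation"],s["tool_pos"],s["force"],s["opening"])
E
```

```text
{'camera_matrix': array([[595.42319084,   0.        , 315.78472038],
       [  0.        , 595.42319084, 232.26126023],
       [  0.        ,   0.        ,   1.        ]]), 'view': array([[ 0.02892716, -0.99956294,  0.00609552,  0.1016819 ],
       [ 0.9868561 ,  0.02952831,  0.15888082, -0.59354741],
       [-0.15899137,  0.00141943,  0.98727895, -1.29442334],
       [ 0.        ,  0.        ,  0.        ,  1.        ]])} [0.37700237 0.12100125 1.37164042]
{'camera_matrix': array([[475.94182899,   0.        , 312.09402839],
       [  0.        , 475.94182899, 233.10467254],
       [  0.        ,   0.        ,   1.        ]]), 'view': array([[ 0.48616057, -0.8737418 , -0.01493919, -0.18602765],
       [ 0.63158411,  0.33950345,  0.69702146, -0.45380533],
       [-0.60394488, -0.3482997 ,  0.71689463, -0.624922  ],
       [ 0.        ,  0.        ,  0.        ,  1.        ]])} [-3.62895452e-04 -2.26131805e-01  7.61536177e-01]
0.1 [-5.23413505e-01 -3.09728456e+00  2.55525773e-03] [0.19692763 0.56621102 0.21769729] [-0.17912337 -0.10186625 -0.46673851] 0.09306670160848772
```

View pics/top0.png

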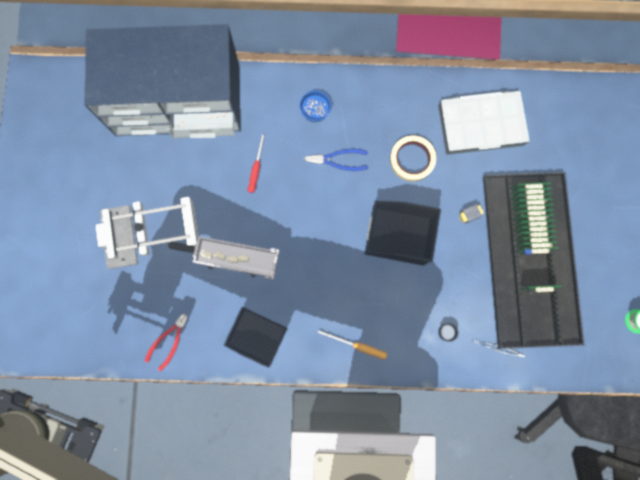

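View pics/scene0.png

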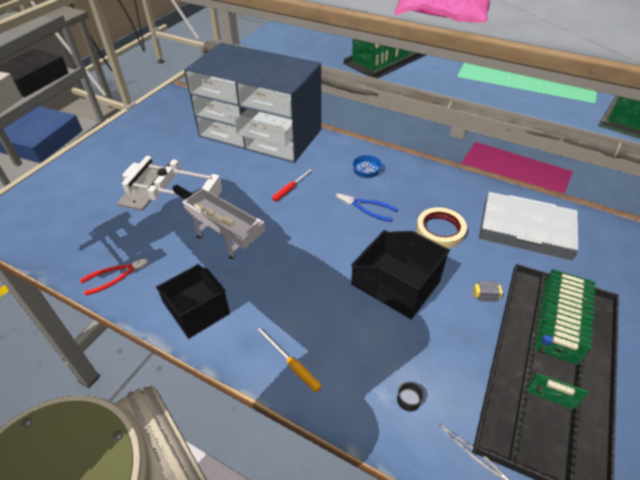

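The top view shows two bins: large at (403,232) and small at (256,337). The tray is at (237,256), its gate appears to be the right end (277,262), and its black grip is at (185,245). Things that could be mistaken for the targets are the small bin (256,337), the white fixture (150,230) and the white box (485,122). By description I choose the larger bin and the footed tray. I'll check both in one close crop.

Run:
```python
from h import *
a=cv2.imread("pics/top0.png");b=cv2.imread("pics/scene0.png")
g=lambda im,x,y,w,h:cv2.convertScaleAbs(cv2.resize(im[y:y+h,x:x+w],(400,300),interpolation=cv2.INTER_CUBIC),alpha=1.6,beta=30)
o=np.vstack([np.hstack([g(a,170,210,120,90),g(a,350,190,120,90)]),np.hstack([g(b,150,160,140,105),g(b,330,215,140,105)])])
cv2.imwrite("pics/crop1.png",o)
print(pix("top",[.197,.567,.219]),pix("scene",[.197,.567,.219]))
```

```text
[ 69.80352325 418.93383804] [-45.25579534 223.54021168]
```

View pics/crop1.png

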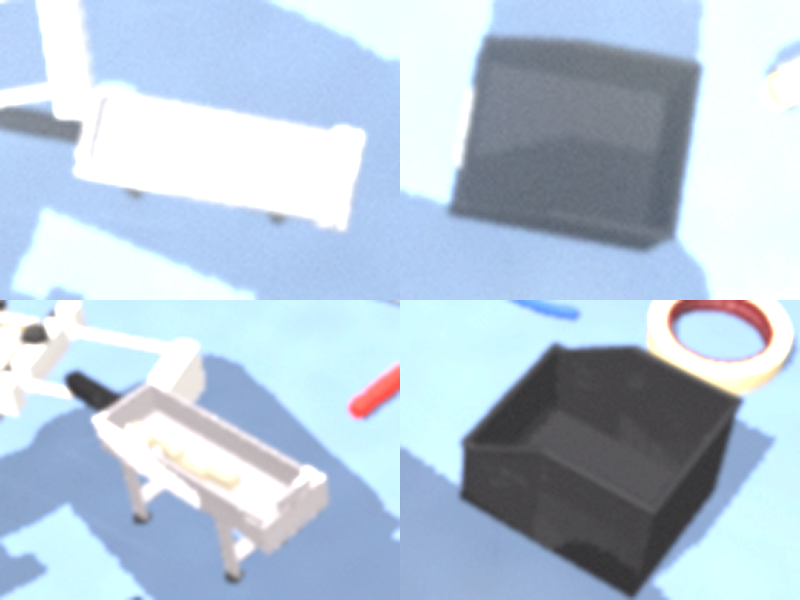

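Run:
```python
from h import *
a=cv2.imread("pics/top0.png")
L=lambda p,z:ray("top",p,z)
b=[L((375.5,201.4),.062),L((365,253.6),.062),L((431.6,260.5),.096),L((440,209.5),.096)]
t=[L((200,237.6),.096),L((193.4,262.5),.096),L((273.5,278.4),.096),L((278.6,249),.096)]
for q in(b,t):
    print(np.round(q,4)); print([round(float(np.linalg.norm((q[i]-q[(i+1)%4])[:2])),4) for i in range(4)])
    d=(q[2]+q[3]-q[0]-q[1])[:2];w=(q[0]-q[1])[:2]; print("ang",np.arctan2(d[1],d[0]),np.arctan2(-w[0],w[1])) 
hsv=cv2.cvtColor(a,cv2.COLOR_BGR2HSV)
# bin mask
m=(hsv[:,:,2]<75).astype(np.uint8);m[:,:350]=0;m[:,450:]=0;m[:190]=0;m[275:]=0
m=cv2.morphologyEx(m,cv2.MORPH_OPEN,np.ones((3,3)))
c=max(cv2.findContours(m,0,1)[0],key=cv2.contourArea);print("bin",cv2.contourArea(c),cv2.approxPolyDP(c,3,True)[:,0].tolist())
m=((hsv[:,:,1]<75)&(hsv[:,:,2]>90)).astype(np.uint8);m[:,:190]=0;m[:,290:]=0;m[:228]=0;m[290:]=0
m=cv2.morphologyEx(m,cv2.MORPH_OPEN,np.ones((3,3)))
c=max(cv2.findContours(m,0,1)[0],key=cv2.contourArea);print("tray",cv2.contourArea(c),cv2.approxPolyDP(c,2,True)[:,0].tolist())
g=lambda x,y,w,h:cv2.resize(a[y:y+h,x:x+w],(800,300),interpolation=cv2.INTER_CUBIC)
b2=cv2.imread("pics/scene0.png");
cv2.imwrite("pics/crop2.png",np.vstack([g(175,225,120,60)[:,:],cv2.resize(b2[165:265,160:280],(360,300),interpolation=cv2.INTER_CUBIC).copy() if 0 else cv2.resize(b2[175:265,165:285][:, :],(800,300))]))
```

```text
[[ 0.6622 -0.013   0.062 ]
 [ 0.5433  0.0087  0.062 ]
 [ 0.5283 -0.1322  0.096 ]
 [ 0.6409 -0.1508  0.096 ]]
[0.1208, 0.1417, 0.1142, 0.1394]
ang -1.7001581326146447 -1.7516804803874755
[[0.5632 0.3693 0.096 ]
 [0.5087 0.3802 0.096 ]
 [0.4796 0.2068 0.096 ]
 [0.5434 0.1984 0.096 ]]
[0.0556, 0.1758, 0.0643, 0.1721]
ang -1.7118731806431584 -1.768742819070792
bin 3331.0 [[377, 203], [375, 210], [382, 210], [379, 215], [385, 220], [378, 224], [374, 218], [366, 253], [421, 264], [430, 260], [438, 210]]
tray 2656.0 [[190, 228], [190, 246], [194, 247], [191, 252], [192, 263], [274, 279], [279, 248], [201, 236], [198, 228]]
```

View pics/crop2.png

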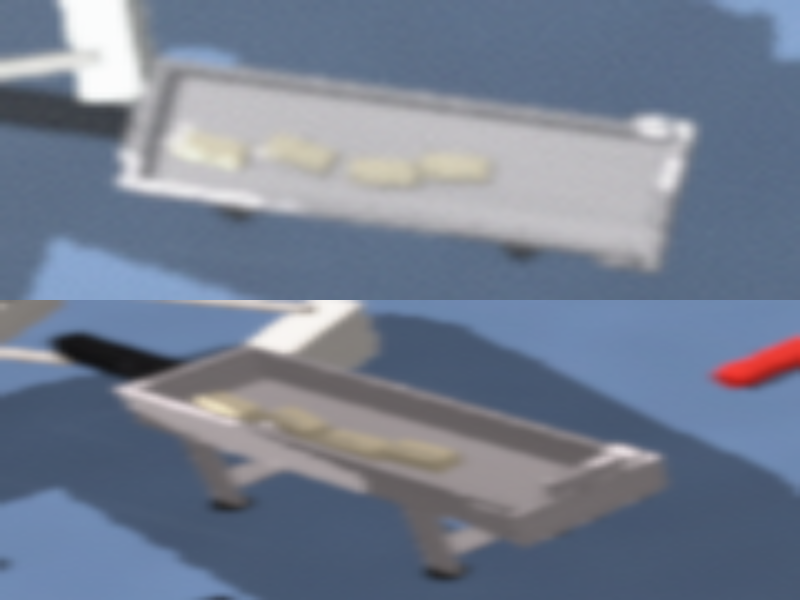

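The crop shows the gate on the right end of the tray (694,128)-(655,265). The four headers lie in the trough, and the grip goes off to the left beside the white fixture. The bin's labelled low lip faces the tray. The sizes agree with the description: bin 121×140, tray 56×174.

First I'll turn the tool so its y lies along tray y.

>>> carry_out --moves '[{"yaw": 0.172},{"yaw": 0.172},{"yaw": 0.172},{"yaw": 0.172},{"yaw": 0.172},{"yaw": 0.172},{"yaw": 0.172},{"yaw": 0.172}]' --grip_force 30

```text
invalid input at $.moves[0]: expected keys jaw, dx, dy, dz, yaw
```

```bash
cat >> h.py <<'E'
from scipy.spatial.transform import Rotation as Ro
def tri(a,b):
    o=[];A=np.zeros((3,3));y=np.zeros(3)
    for n,p in(("top",a),("scene",b)):
        q=ray(n,p,0.);r=ray(n,p,.1);d=(r-q)/np.linalg.norm(r-q);M=np.eye(3)-np.outer(d,d);A+=M;y+=M@q
    return np.linalg.solve(A,y)
def delta(p):
    "tool-axis shift from commanded/measured TCP to world point p"
    s=read_state();R=Ro.from_rotvec(s["orientation"]).as_matrix()
    print("t",round(s["t"],2),"tcp",np.round(s["tool_pos"],4),"yang",np.arctan2(R[1,1],R[0,1]).round(4),"tilt",np.round(R[2],3),"d",np.round(R.T@(np.array(p)-s["tool_pos"]),4),"F",np.round(s["force"],1),"op",round(s["opening"],4),"gf",np.round(s["gripper_force"],1))
E
python3 - <<'E'
from h import *
print("fixture block",tri((194.5,225),(221,176.5)), "grip pix",pix("top",[.539,.399,.083]),pix("scene",[.539,.399,.083]))
print("tab",pix("top",[.524-.14*.087,.2907-.99*.087,.109]),pix("scene",[.524-.14*.087,.2907-.99*.087,.109]))
delta([.524,.2907,.216])
E
```

```text
fixture block [0.60097336 0.36840282 0.10213546] grip pix [186.82344632 249.08454118] [185.54343444 196.16624611]
tab [274.77375246 262.83141593] [251.74002581 225.46633951]
t 0.1 tcp [0.1969 0.5662 0.2177] yang 1.236 tilt [ 0.    -0.002 -1.   ] d [-0.3994 -0.1527  0.0019] F [-0.2 -0.1 -0.5] op 0.0931 gf 0.0
```

>>> carry_out --moves '[{"jaw": 0.093,"dx": 0,"dy": 0,"dz": 0,"yaw": 0.172},{"jaw": 0.093,"dx": 0,"dy": 0,"dz": 0,"yaw": 0.172},{"jaw": 0.093,"dx": 0,"dy": 0,"dz": 0,"yaw": 0.172},{"jaw": 0.093,"dx": 0,"dy": 0,"dz": 0,"yaw": 0.172},{"jaw": 0.093,"dx": 0,"dy": 0,"dz": 0,"yaw": 0.172},{"jaw": 0.093,"dx": 0,"dy": 0,"dz": 0,"yaw": 0.172},{"jaw": 0.093,"dx": 0,"dy": 0,"dz": 0,"yaw": 0.172},{"jaw": 0.093,"dx": 0,"dy": 0,"dz": 0,"yaw": 0.172}]' --grip_force 30

```text
t: 1.1
tool_pos: [0.197, 0.5664, 0.218]
orientation: [2.377, 2.054, -0.002]
force: [-0.4, -1.1, 0.5]
opening: 0.0931
gripper_force: 0.0
```

```bash
python3 -c "
from h import *
delta([.524,.2907,.066])"
```

```text
t 1.1 tcp [0.197  0.5664 0.218 ] yang -0.1456 tilt [-0.001 -0.    -1.   ] d [-0.2251  0.3636  0.1521] F [-0.4 -1.1  0.5] op 0.0931 gf 0.0
```

>>> carry_out --moves '[{"jaw": 0.093,"dx": -0.028,"dy": 0.045,"dz": 0,"yaw": 0},{"jaw": 0.093,"dx": -0.028,"dy": 0.045,"dz": 0,"yaw": 0},{"jaw": 0.093,"dx": -0.028,"dy": 0.045,"dz": 0,"yaw": 0},{"jaw": 0.093,"dx": -0.028,"dy": 0.045,"dz": 0,"yaw": 0},{"jaw": 0.093,"dx": -0.028,"dy": 0.045,"dz": 0,"yaw": 0},{"jaw": 0.093,"dx": -0.028,"dy": 0.045,"dz": 0,"yaw": 0},{"jaw": 0.093,"dx": -0.028,"dy": 0.045,"dz": 0,"yaw": 0},{"jaw": 0.093,"dx": -0.029,"dy": 0.048,"dz": 0,"yaw": 0}]'

```text
t: 2.1
tool_pos: [0.526, 0.2919, 0.2182]
orientation: [-2.371, -2.061, 0.001]
force: [0.7, 0.2, 0.7]
opening: 0.0932
gripper_force: 0.0
```

```bash
python3 -c "
from h import *
delta([.524,.2907,.066])"
```

```text
t 2.1 tcp [0.526  0.2919 0.2182] yang -0.1398 tilt [-0.    -0.001 -1.   ] d [-0.0015 -0.0017  0.1522] F [0.7 0.2 0.7] op 0.0932 gf 0.0
```

>>> carry_out --moves '[{"jaw": 0.093,"dx": -0.001,"dy": -0.002,"dz": 0.04,"yaw": 0},{"jaw": 0.093,"dx": 0,"dy": 0,"dz": 0.04,"yaw": 0},{"jaw": 0.093,"dx": 0,"dy": 0,"dz": 0.035,"yaw": 0},{"jaw": 0.093,"dx": 0,"dy": 0,"dz": 0.025,"yaw": 0},{"jaw": 0.093,"dx": 0,"dy": 0,"dz": 0.012,"yaw": 0},{"jaw": 0.075,"dx": 0,"dy": 0,"dz": 0,"yaw": 0},{"jaw": 0.064,"dx": 0,"dy": 0,"dz": 0,"yaw": 0},{"jaw": 0.064,"dx": 0,"dy": 0,"dz": 0,"yaw": 0}]'

```text
t: 3.1
tool_pos: [0.524, 0.293, 0.0681]
orientation: [2.371, 2.06, 0.003]
force: [0.8, 0.1, 0.0]
opening: 0.0681
gripper_force: 0.0
```

```bash
python3 -c "
from h import *
delta([.524,.2907,.066])
a=save('top','pics/t1.png');b=save('scene','pics/s1.png')
g=lambda im,x,y,w,h:cv2.resize(im[y:y+h,x:x+w],(400,300))
cv2.imwrite('pics/c3.png',np.hstack([g(a,170,210,120,90),g(b,150,160,140,105)])[:,:,::-1])"
```

```text
t 3.1 tcp [0.524  0.293  0.0681] yang -0.1399 tilt [ 0.001  0.002 -1.   ] d [-0.0023  0.0003  0.0021] F [0.8 0.1 0. ] op 0.0681 gf 0.0
```

View pics/c3.png

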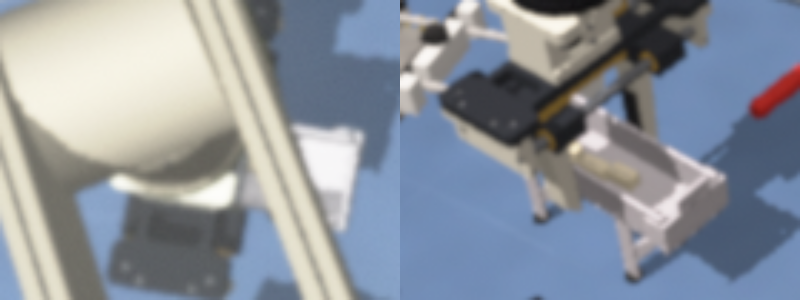

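The crop shows the fingers straddling the trough walls at mid-length, with the gate undisturbed. I'll close and lift.

>>> carry_out --moves '[{"jaw": 0.045,"dx": 0,"dy": 0,"dz": 0,"yaw": 0},{"jaw": 0.045,"dx": 0,"dy": 0,"dz": 0,"yaw": 0},{"jaw": 0.045,"dx": 0,"dy": 0,"dz": 0,"yaw": 0},{"jaw": 0.045,"dx": 0,"dy": 0,"dz": 0,"yaw": 0},{"jaw": 0.045,"dx": 0,"dy": 0,"dz": -0.008,"yaw": 0},{"jaw": 0.045,"dx": 0,"dy": 0,"dz": -0.012,"yaw": 0},{"jaw": 0.045,"dx": 0,"dy": 0,"dz": -0.015,"yaw": 0},{"jaw": 0.045,"dx": 0,"dy": 0,"dz": -0.015,"yaw": 0}]' --grip_force 35

```text
t: 4.2
tool_pos: [0.5232, 0.2926, 0.118]
orientation: [2.371, 2.061, 0.001]
force: [0.8, -1.2, -2.4]
opening: 0.0558
gripper_force: 35.0
```

```bash
python3 -c "
from h import *
delta([.611,.0574,.12])"
```

```text
t 4.2 tcp [0.5232 0.2926 0.118 ] yang -0.1399 tilt [ 0.  0. -1.] d [-0.2207  0.1198 -0.002 ] F [ 0.8 -1.2 -2.4] op 0.0558 gf 35.0
```

>>> carry_out --moves '[{"jaw": 0.045,"dx": -0.01,"dy": 0.005,"dz": -0.005,"yaw": 0},{"jaw": 0.045,"dx": -0.018,"dy": 0.01,"dz": -0.005,"yaw": 0},{"jaw": 0.045,"dx": -0.025,"dy": 0.014,"dz": 0,"yaw": 0},{"jaw": 0.045,"dx": -0.028,"dy": 0.015,"dz": 0,"yaw": 0},{"jaw": 0.045,"dx": -0.028,"dy": 0.015,"dz": 0,"yaw": 0},{"jaw": 0.045,"dx": -0.025,"dy": 0.014,"dz": 0,"yaw": 0},{"jaw": 0.045,"dx": -0.018,"dy": 0.01,"dz": 0,"yaw": 0},{"jaw": 0.045,"dx": -0.01,"dy": 0.005,"dz": 0,"yaw": 0}]'

```text
t: 5.2
tool_pos: [0.5878, 0.1181, 0.1264]
orientation: [-2.373, -2.059, 0.001]
force: [0.2, 0.1, -1.9]
opening: 0.0561
gripper_force: 35.0
```

Run:
```python
from h import *
delta([.611,.0574,.12])
a=save('top','pics/t2.png');b=save('scene','pics/s2.png')
g=lambda im,x,y,w,h:cv2.resize(im[y:y+h,x:x+w],(400,300),interpolation=cv2.INTER_CUBIC)
cv2.imwrite('pics/c4.png',cv2.convertScaleAbs(np.vstack([np.hstack([g(a,290,190,160,120),g(b,290,170,160,120)]),np.hstack([g(a,270,170,200,150),g(b,250,150,220,165)])])[:,:,::-1],alpha=1.3,beta=10))
```

```text
t 5.2 tcp [0.5878 0.1181 0.1264] yang -0.1415 tilt [-0.    -0.001 -1.   ] d [-0.0568  0.0315  0.0064] F [ 0.2  0.1 -1.9] op 0.0561 gf 35.0
```

View pics/c4.png

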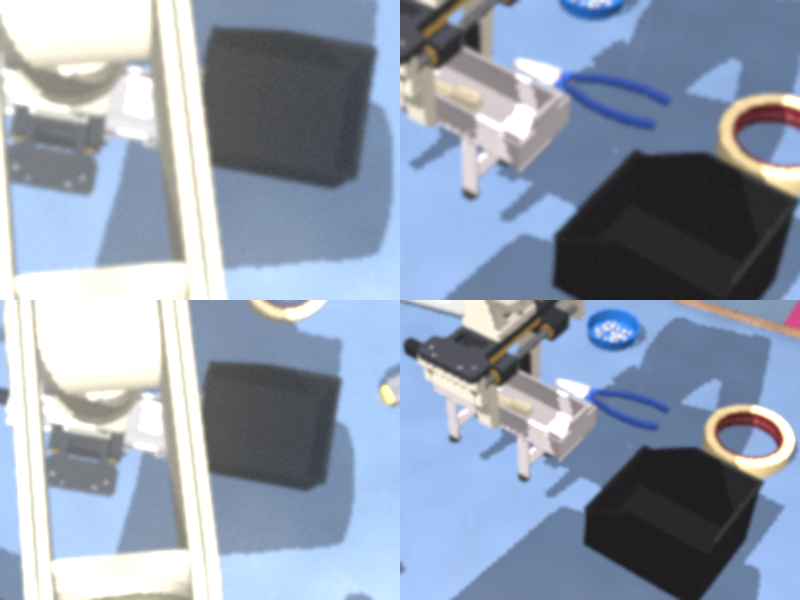

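Run:
```python
from h import *
print("lip tri",tri((375.5,201.4),(384.8,231.2)),tri((365,253.6),(352,265.2)))
print("lip scene z62",ray("scene",(384.8,231.2),.062),ray("scene",(352,265.2),.062))
s=read_state();an=-1.5708-.1415;u=np.array([np.cos(an),np.sin(an)]);v=np.array([-u[1],u[0]])
o=np.append(s["tool_pos"][:2]+.0023*u,s["tool_pos"][2]-.0681)
P=lambda x,y,z:np.r_[o[:2]+x*u+y*v,o[2]+z]
for nm,x,y,z in(("gate top +y",90,32,96),("gate top -y",90,-32,96),("gate bot -y",90,-32,67),("tab +",88,15,109),("tab -",88,-15,109)):
    print(nm,pix("scene",P(x/1e3,y/1e3,z/1e3)).round(1))
# line-fitted bin side angles, top image 0
a=cv2.imread("pics/top0.png");e=cv2.Canny(cv2.GaussianBlur(cv2.cvtColor(a,6),(3,3),0),20,60)[185:275,355:450]
for l in cv2.HoughLinesP(e,1,np.pi/360,20,minLineLength=28,maxLineGap=4)[:,0]:
    l=l+np.array([355,185]*2);p,q=[ray("top",l[i:i+2],.08)[:2] for i in(0,2)];d=q-p;print(l,np.arctan2(d[1],d[0]).round(3))
```

```text
lip tri [ 0.66270079 -0.01416504  0.06279589] [0.54476452 0.00597212 0.06588376]
lip scene z62 [ 0.66436387 -0.01503342  0.062     ] [0.55011957 0.00439079 0.062     ]
gate top +y [358.5 209.2]
gate top -y [338.8 228.8]
gate bot -y [338.4 240. ]
tab + [352.8 208.7]
tab - [343.5 217.9]
[432 260 440 209] -0.156
[365 254 422 265] -1.733
[365 250 371 219] -0.173
[410 203 438 207] -1.686
```

The tray is held level, with its gate corner at (358,210) in the scene view against a predicted (358.5,209.2). The lip corners are at (385,231) and (352,265). Next I'll carry the tray the rest of the way and then lower it.

```bash
python3 -c "
from h import *
delta([.6132,.0581,.1264])"
```

```text
t 5.3 tcp [0.5878 0.1187 0.1265] yang -0.1414 tilt [-0. -0. -1.] d [-0.0564  0.0337  0.0001] F [-1.   0.3 -2.2] op 0.056 gf 35.0
```

>>> carry_out --moves '[{"jaw": 0.045,"dx": -0.01,"dy": 0.006,"dz": 0,"yaw": 0.015},{"jaw": 0.045,"dx": -0.016,"dy": 0.009,"dz": 0,"yaw": 0},{"jaw": 0.045,"dx": -0.015,"dy": 0.009,"dz": 0,"yaw": 0},{"jaw": 0.045,"dx": -0.01,"dy": 0.006,"dz": 0,"yaw": 0},{"jaw": 0.045,"dx": -0.005,"dy": 0.003,"dz": 0,"yaw": 0},{"jaw": 0.045,"dx": 0,"dy": 0,"dz": 0,"yaw": 0}]'

```text
t: 6.05
tool_pos: [0.6118, 0.0591, 0.1265]
orientation: [-2.387, -2.042, 0.0]
force: [-0.1, -0.6, -3.2]
opening: 0.0561
gripper_force: 35.0
```

```bash
python3 -c "
from h import *
delta([.6132,.0581,.0681])"
```

```text
t 6.05 tcp [0.6118 0.0591 0.1265] yang -0.1556 tilt [ 0. -0. -1.] d [-0.0008  0.0016  0.0584] F [-0.1 -0.6 -3.2] op 0.0561 gf 35.0
```

>>> carry_out --moves '[{"jaw": 0.045,"dx": -0.001,"dy": 0.002,"dz": 0.01,"yaw": 0},{"jaw": 0.045,"dx": 0,"dy": 0,"dz": 0.015,"yaw": 0},{"jaw": 0.045,"dx": 0,"dy": 0,"dz": 0.013,"yaw": 0},{"jaw": 0.045,"dx": 0,"dy": 0,"dz": 0.01,"yaw": 0},{"jaw": 0.045,"dx": 0,"dy": 0,"dz": 0.005,"yaw": 0},{"jaw": 0.045,"dx": 0,"dy": 0,"dz": 0.003,"yaw": 0},{"jaw": 0.045,"dx": 0,"dy": 0,"dz": 0.002,"yaw": 0},{"jaw": 0.045,"dx": 0,"dy": 0,"dz": 0,"yaw": 0}]'

```text
t: 7.05
tool_pos: [0.6137, 0.0582, 0.0689]
orientation: [2.387, 2.043, 0.0]
force: [-0.2, -0.0, -2.9]
opening: 0.056
gripper_force: 35.0
```

```bash
python3 -c "
from h import *
delta([.6132,.0581,.0681])"
```

```text
t 7.05 tcp [0.6137 0.0582 0.0689] yang -0.155 tilt [ 0.  0. -1.] d [-0.0002 -0.0005  0.0008] F [-0.2 -0.  -2.9] op 0.056 gf 35.0
```

>>> carry_out --moves '[{"jaw": 0.045,"dx": 0,"dy": 0,"dz": 0.001,"yaw": 0},{"jaw": 0.045,"dx": 0,"dy": 0,"dz": 0,"yaw": 0},{"jaw": 0.06,"dx": 0,"dy": 0,"dz": 0,"yaw": 0},{"jaw": 0.075,"dx": 0,"dy": 0,"dz": 0,"yaw": 0},{"jaw": 0.075,"dx": 0,"dy": 0,"dz": -0.02,"yaw": 0},{"jaw": 0.075,"dx": 0,"dy": 0,"dz": -0.03,"yaw": 0},{"jaw": 0.03,"dx": 0,"dy": 0,"dz": -0.03,"yaw": 0},{"jaw": 0,"dx": 0,"dy": 0,"dz": 0,"yaw": 0}]'

```text
t: 8.05
tool_pos: [0.6163, 0.0583, 0.1529]
orientation: [2.383, 2.04, 0.009]
force: [1.3, -0.5, -0.1]
opening: 0.0595
gripper_force: 0.0
```

Run:
```python
from h import *
s=read_state();an=-1.5708-.155;u=np.array([np.cos(an),np.sin(an)]);v=np.array([-u[1],u[0]])
o=np.array([.6137,.0582])+.0023*u;print("o",o)
delta([.6132,.0581,.0681])
b=save('scene','pics/s3.png')
P=lambda x,y,z:np.r_[o+x*u+y*v,z]
b=b.copy();x0,y0=270,130
g=cv2.resize(b[y0:y0+150,x0:x0+200],(800,600),interpolation=cv2.INTER_CUBIC)
for x,y,z in((.090,.032,.096),(.09,-.032,.096),(.09,-.032,.067),(.088,.015,.109),(.088,-.015,.109),(-.085,.028,.096),(-.085,-.028,.096)):
    p=pix("scene",P(x,y,z));cv2.circle(g,(int((p[0]-x0)*4),int((p[1]-y0)*4)),3,(255,0,0),1)
cv2.imwrite('pics/c5.png',cv2.convertScaleAbs(g[:,:,::-1],alpha=1.3,beta=10))
```

```text
o [0.61334492 0.05592757]
t 8.05 tcp [0.6163 0.0583 0.1529] yang -0.155 tilt [ 0.001  0.008 -1.   ] d [-0.0007 -0.0037  0.0848] F [ 1.3 -0.5 -0.1] op 0.0595 gf 0.0
```

View pics/c5.png

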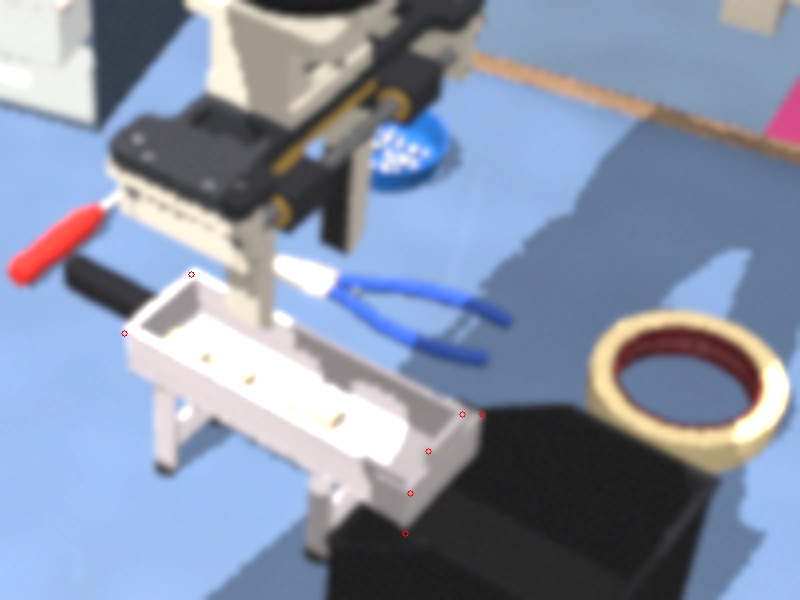

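The picture shows the tray standing level with the gated end over the lip. The tab is at (445,432), and all the projected points fall on their corners within about 2 px. I'll go to the tab with closed fingers.

>>> carry_out --moves '[{"jaw": 0,"dx": -0.02,"dy": 0,"dz": 0,"yaw": 0},{"jaw": 0,"dx": -0.025,"dy": 0,"dz": 0,"yaw": 0},{"jaw": 0,"dx": -0.02,"dy": 0,"dz": 0,"yaw": 0},{"jaw": 0,"dx": -0.005,"dy": 0,"dz": 0,"yaw": 0},{"jaw": 0,"dx": 0,"dy": 0,"dz": 0.02,"yaw": 0},{"jaw": 0,"dx": 0,"dy": 0,"dz": 0.02,"yaw": 0},{"jaw": 0,"dx": 0,"dy": 0,"dz": 0.01,"yaw": 0},{"jaw": 0,"dx": 0,"dy": 0,"dz": 0,"yaw": 0}]'

```text
t: 9.1
tool_pos: [0.6016, -0.0103, 0.0957]
orientation: [-2.384, -2.042, 0.003]
force: [0.0, -0.0, -0.6]
opening: 0.0005
gripper_force: 0.0
```

```bash
cat >> h.py <<'E'
AN=-1.5708-.155;U=np.array([np.cos(AN),np.sin(AN)]);W=np.array([-U[1],U[0]]);O=np.array([.61334,.05593])
def tr(): # TCP in tray frame, mm
    s=read_state();d=s["tool_pos"][:2]-O;print("tray frame mm",(1e3*np.r_[d@U,d@W,s["tool_pos"][2]]).round(1),"t",s["t"],"F",np.round(s["force"],1),s["opening"].round(4))
E
python3 -c "
from h import *
tr()
for f in (0,.15,.3,.5,.7,.9,1.1,1.3,1.45,1.57): print(f, 1e3*np.round([.085+.036*np.sin(f)+.002*np.cos(f)-.0075,.067+.036*np.cos(f)-.002*np.sin(f)],4))"
```

```text
Traceback (most recent call last):
  File "h.py", line 24, in tr
    s=read_state();d=s["tool_pos"][:2]-O;print("tray frame mm",(1e3*np.r_[d@U,d@W,s["tool_pos"][2]]).round(1),"t",s["t"],"F",np.round(s["force"],1),s["opening"].round(4))
                                                                                                                                                    ^^^^^^^^^^^^^^^^^^
AttributeError: 'float' object has no attribute 'round'
```

>>> carry_out --moves '[{"jaw": 0,"dx": -0.007,"dy": 0.001,"dz": -0.006,"yaw": 0},{"jaw": 0,"dx": -0.004,"dy": 0,"dz": 0,"yaw": 0},{"jaw": 0,"dx": -0.006,"dy": 0,"dz": 0.001,"yaw": 0},{"jaw": 0,"dx": -0.006,"dy": 0,"dz": 0.001,"yaw": 0},{"jaw": 0,"dx": -0.0045,"dy": 0,"dz": 0.0025,"yaw": 0},{"jaw": 0,"dx": -0.0045,"dy": 0,"dz": 0.0025,"yaw": 0},{"jaw": 0,"dx": -0.004,"dy": 0,"dz": 0.0035,"yaw": 0},{"jaw": 0,"dx": -0.0035,"dy": 0,"dz": 0.004,"yaw": 0}]'

```text
t: 10.1
tool_pos: [0.5975, -0.0503, 0.0887]
orientation: [-2.387, -2.043, 0.0]
force: [0.6, 0.7, -0.4]
opening: 0.0005
gripper_force: 0.2
```

```bash
sed -i 's/s\["opening"\].round(4)/s["opening"]/' h.py; python3 -c "
from h import *
tr()"
```

```text
tray frame mm [107.5   0.7  88.7] t 10.1 F [ 0.6  0.7 -0.4] 0.0005461212230217814
```

Now down to the stop.

>>> carry_out --moves '[{"jaw": 0,"dx": -0.002,"dy": 0,"dz": 0.006,"yaw": 0},{"jaw": 0,"dx": -0.002,"dy": 0,"dz": 0.006,"yaw": 0},{"jaw": 0,"dx": -0.001,"dy": 0,"dz": 0.005,"yaw": 0},{"jaw": 0,"dx": 0,"dy": 0,"dz": 0.003,"yaw": 0},{"jaw": 0,"dx": 0,"dy": 0,"dz": 0.002,"yaw": 0},{"jaw": 0,"dx": 0,"dy": 0,"dz": 0.001,"yaw": 0},{"jaw": 0,"dx": 0,"dy": 0,"dz": 0.0005,"yaw": 0},{"jaw": 0,"dx": 0,"dy": 0,"dz": 0,"yaw": 0}]'

```text
t: 11.1
tool_pos: [0.5969, -0.0551, 0.0657]
orientation: [2.387, 2.043, 0.0]
force: [0.5, 0.1, -0.1]
opening: 0.0006
gripper_force: 0.0
```

```bash
python3 -c "
from h import *
tr()"
```

```text
tray frame mm [112.2   0.9  65.7] t 11.1 F [ 0.5  0.1 -0.1] 0.0006078692076900238
```

>>> carry_out --moves '[{"jaw": 0,"dx": 0,"dy": 0,"dz": 0.001,"yaw": 0},{"jaw": 0,"dx": 0,"dy": 0,"dz": 0.0005,"yaw": 0},{"jaw": 0,"dx": 0,"dy": 0,"dz": 0,"yaw": 0},{"jaw": 0,"dx": 0,"dy": 0,"dz": -0.02,"yaw": 0},{"jaw": 0,"dx": 0,"dy": 0,"dz": -0.04,"yaw": 0},{"jaw": 0,"dx": 0.03,"dy": 0,"dz": -0.03,"yaw": 0},{"jaw": 0,"dx": 0.055,"dy": 0,"dz": 0,"yaw": 0},{"jaw": 0,"dx": 0.055,"dy": 0,"dz": 0,"yaw": 0}]'

```text
t: 12.1
tool_pos: [0.6193, 0.0847, 0.1565]
orientation: [2.387, 2.041, 0.004]
force: [0.3, -0.0, -0.3]
opening: 0.0005
gripper_force: 0.0
```

Run:
```python
from h import *
tr()
b=save('scene','pics/s4.png')
P=lambda x,y,z:np.r_[O+x*U+y*W,z]
x0,y0=270,130
g=cv2.resize(b[y0:y0+150,x0:x0+200],(800,600),interpolation=cv2.INTER_CUBIC)
for x,y,z in((.127,.015,.064),(.127,-.015,.064),(.085,-.028,.096),(.085,.028,.096),(-.085,.028,.096),(-.085,-.028,.096),(-.149,0,.093)):
    p=pix("scene",P(x,y,z));cv2.circle(g,(int((p[0]-x0)*4),int((p[1]-y0)*4)),3,(255,0,0),1)
cv2.imwrite('pics/c6.png',cv2.convertScaleAbs(g[:,:,::-1],alpha=1.3,beta=10))
```

```text
tray frame mm [-29.4   1.5 156.5] t 12.1 F [ 0.3 -0.  -0.3] 0.0005324717287782923
```

View pics/c6.png

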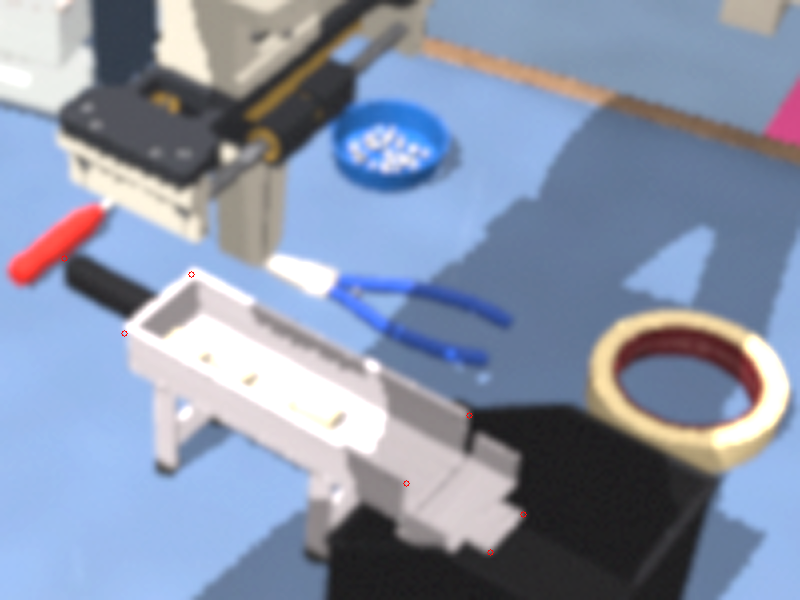

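The gate lies flat: its tab corners are at (522,515) and (490,552), as predicted, and the tray has not shifted. I'll go to the rear grip.

>>> carry_out --moves '[{"jaw": 0.05,"dx": 0.03,"dy": -0.001,"dz": 0,"yaw": 0},{"jaw": 0.05,"dx": 0.03,"dy": 0,"dz": 0,"yaw": 0},{"jaw": 0.05,"dx": 0.02,"dy": 0,"dz": 0,"yaw": 0},{"jaw": 0.05,"dx": 0,"dy": 0,"dz": 0,"yaw": 0},{"jaw": 0.05,"dx": 0,"dy": 0,"dz": 0.03,"yaw": 0},{"jaw": 0.05,"dx": 0,"dy": 0,"dz": 0.03,"yaw": 0},{"jaw": 0.05,"dx": 0,"dy": 0,"dz": 0.02,"yaw": 0},{"jaw": 0.05,"dx": 0,"dy": 0,"dz": 0,"yaw": 0}]'

```text
t: 13.15
tool_pos: [0.6284, 0.1614, 0.0721]
orientation: [-2.386, -2.041, 0.005]
force: [-0.0, -0.5, -0.3]
opening: 0.0504
gripper_force: 0.0
```

```bash
python3 -c "
from h import *
tr()"
```

```text
tray frame mm [-106.5   -1.4   72.1] t 13.15 F [-0.  -0.5 -0.3] 0.05035133968146786
```

>>> carry_out --moves '[{"jaw": 0.05,"dx": 0.002,"dy": 0.001,"dz": 0.007,"yaw": 0},{"jaw": 0.03,"dx": 0,"dy": 0,"dz": 0,"yaw": 0},{"jaw": 0.02,"dx": 0,"dy": 0,"dz": 0,"yaw": 0},{"jaw": 0.008,"dx": 0,"dy": 0,"dz": 0,"yaw": 0},{"jaw": 0.008,"dx": 0,"dy": 0,"dz": 0,"yaw": 0},{"jaw": 0.008,"dx": 0,"dy": 0,"dz": 0,"yaw": 0}]' --grip_force 12

```text
t: 13.9
tool_pos: [0.6314, 0.1644, 0.0675]
orientation: [2.387, 2.043, 0.001]
force: [-0.1, 0.4, 1.8]
opening: 0.016
gripper_force: 12.0
```

```bash
python3 -c "
from h import *
tr()
X,Z=-109.,64.
for d in range(5,45,5):
    t=np.radians(d);print(d,np.round([60-169*np.cos(t)+16*np.sin(t)+0, 62+169*np.sin(t)+16*np.cos(t)-19],1))"
```

```text
tray frame mm [-109.9    1.1   67.5] t 13.9 F [-0.1  0.4  1.8] 0.01599376389751125
5 [-107.    73.7]
10 [-103.7   88.1]
15 [-99.1 102.2]
20 [-93.3 115.8]
25 [-86.4 128.9]
30 [-78.4 141.4]
35 [-69.3 153. ]
40 [-59.2 163.9]
```

>>> carry_out --moves '[{"jaw": 0.008,"dx": -0.0015,"dy": 0,"dz": -0.006,"yaw": 0},{"jaw": 0.008,"dx": -0.0015,"dy": 0,"dz": -0.006,"yaw": 0},{"jaw": 0.008,"dx": -0.0015,"dy": 0,"dz": -0.006,"yaw": 0},{"jaw": 0.008,"dx": -0.0015,"dy": 0,"dz": -0.006,"yaw": 0},{"jaw": 0.008,"dx": 0,"dy": 0,"dz": 0,"yaw": 0}]'

```text
t: 14.52
tool_pos: [0.6307, 0.1584, 0.0921]
orientation: [2.386, 2.042, 0.002]
force: [-0.2, 1.4, 0.2]
opening: 0.016
gripper_force: 12.0
```

Run:
```python
from h import *
tr()
b=save('scene','pics/s5.png');x0,y0=270,130
g=cv2.resize(b[y0:y0+150,x0:x0+200],(600,450),interpolation=cv2.INTER_CUBIC)
cv2.imwrite('pics/c7.png',cv2.convertScaleAbs(g[:,:,::-1],alpha=1.3,beta=10))
```

```text
tray frame mm [-103.9    1.4   92.1] t 14.525 F [-0.2  1.4  0.2] 0.016034803119181876
```

View pics/c7.png

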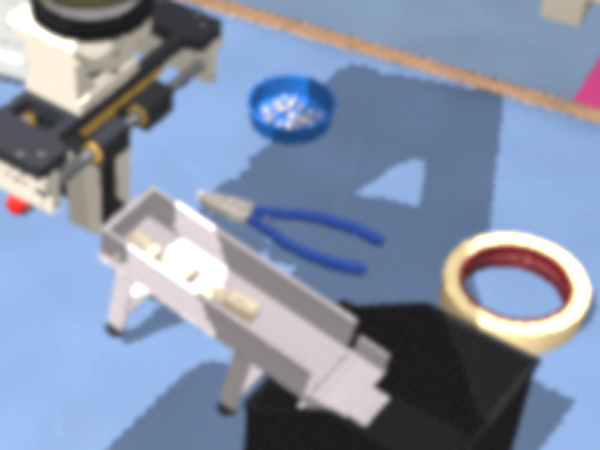

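The tray is tilting nose-down on the weak pinch, its front foot on the bench at (228,405), and the headers are still in the trough. I'll keep raising it.

>>> carry_out --moves '[{"jaw": 0.008,"dx": -0.0025,"dy": 0,"dz": -0.007,"yaw": 0},{"jaw": 0.008,"dx": -0.003,"dy": 0,"dz": -0.007,"yaw": 0},{"jaw": 0.008,"dx": -0.003,"dy": 0,"dz": -0.007,"yaw": 0},{"jaw": 0.008,"dx": -0.0035,"dy": 0,"dz": -0.0065,"yaw": 0},{"jaw": 0.008,"dx": -0.0035,"dy": 0,"dz": -0.0065,"yaw": 0},{"jaw": 0.008,"dx": -0.004,"dy": 0,"dz": -0.0065,"yaw": 0},{"jaw": 0.008,"dx": -0.004,"dy": 0,"dz": -0.006,"yaw": 0},{"jaw": 0.008,"dx": -0.004,"dy": 0,"dz": -0.006,"yaw": 0}]'

```text
t: 15.58
tool_pos: [0.6259, 0.1308, 0.144]
orientation: [2.387, 2.043, -0.0]
force: [-0.5, -0.4, -1.4]
opening: 0.0159
gripper_force: 12.0
```

>>> carry_out --moves '[{"jaw": 0.008,"dx": -0.0045,"dy": 0,"dz": -0.006,"yaw": 0},{"jaw": 0.008,"dx": -0.0045,"dy": 0,"dz": -0.006,"yaw": 0},{"jaw": 0.008,"dx": -0.005,"dy": 0,"dz": -0.006,"yaw": 0},{"jaw": 0.008,"dx": 0,"dy": 0,"dz": 0,"yaw": 0},{"jaw": 0.008,"dx": 0,"dy": 0,"dz": 0,"yaw": 0},{"jaw": 0.008,"dx": 0,"dy": 0,"dz": 0,"yaw": 0}]'

```text
t: 16.32
tool_pos: [0.6239, 0.1174, 0.1617]
orientation: [2.386, 2.043, 0.0]
force: [0.3, -0.4, -0.3]
opening: 0.0157
gripper_force: 12.0
```

Run:
```python
from h import *
tr()
b=save('scene','pics/s6.png');x0,y0=270,130
g=cv2.resize(b[y0:y0+150,x0:x0+200],(800,600),interpolation=cv2.INTER_CUBIC)
cv2.imwrite('pics/c8.png',cv2.convertScaleAbs(g[:,:,::-1],alpha=1.6,beta=20))
```

```text
tray frame mm [-62.4   0.9 161.7] t 16.325 F [ 0.3 -0.4 -0.3] 0.015745745644484353
```

View pics/c8.png

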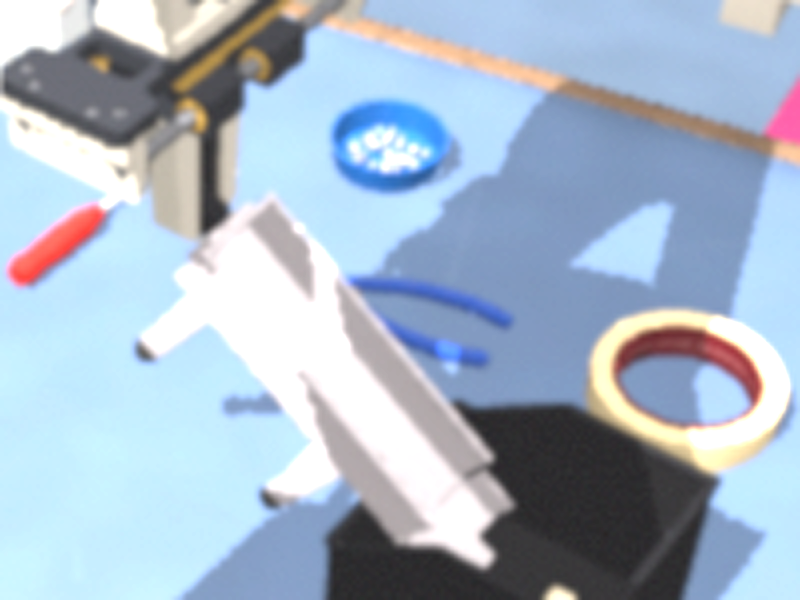

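The trough looks empty, and a pale header shows in the bin at (560,590). That was my last picture, so from here I check by colour masks. I'll raise the tray slightly to free any header hanging on the chute.

>>> carry_out --moves '[{"jaw": 0.008,"dx": -0.003,"dy": 0,"dz": -0.005,"yaw": 0},{"jaw": 0.008,"dx": -0.003,"dy": 0,"dz": -0.005,"yaw": 0},{"jaw": 0.008,"dx": 0,"dy": 0,"dz": -0.003,"yaw": 0},{"jaw": 0.008,"dx": 0,"dy": 0,"dz": 0,"yaw": 0},{"jaw": 0.008,"dx": 0,"dy": 0,"dz": 0,"yaw": 0},{"jaw": 0.008,"dx": 0,"dy": 0,"dz": 0,"yaw": 0}]'

```text
t: 17.12
tool_pos: [0.6227, 0.1115, 0.1744]
orientation: [-2.386, -2.043, 0.001]
force: [-0.3, -1.0, -2.2]
opening: 0.0158
gripper_force: 12.0
```

```bash
cat >> h.py <<'E'
def blobs(name,box,f):
    im=save(name,f);x,y,w,h=box;c=im[y:y+h,x:x+w].astype(int)
    m=((c[:,:,0]-c[:,:,2]>18)&(c[:,:,0]>90)).astype(np.uint8)
    n,_,st,ce=cv2.connectedComponentsWithStats(m)
    for i in range(1,n):
        if st[i,4]>4:
            q=ce[i]+[x,y];print(name,q.round(1),st[i,2:5],c[int(ce[i][1]),int(ce[i][0])],ray(name,q,.012).round(3))
E
python3 - <<'E'
from h import *
tr()
for n,b,f in(("scene",(300,170,170,150),"pics/s7.png"),("top",(330,180,120,100),"pics/t7.png")): blobs(n,b,f)
def P(n,x,y,z):return pix(n,np.r_[O+x*U+y*W,z]).round(0)
for n in("scene","top"):print(n,[P(n,x,y,.004) for x,y in((.064,-.054),(.064,.054),(.196,.054),(.196,-.054))])
# reference header colour in start picture
a=cv2.imread("pics/scene0.png")[:,:,::-1].astype(int);c=a[200:232,185:245];print("hdr ref",c[(c[:,:,0]-c[:,:,2]>18)].mean(0) if (c[:,:,0]-c[:,:,2]>18).any() else None,(c[:,:,0]-c[:,:,2]).max())
E
```

```text
tray frame mm [-56.3   0.7 174.4] t 17.125 F [-0.3 -1.  -2.2] 0.015833165940788704
scene [303.7 171.6] [ 7  5 23] [170 163 150] [0.809 0.262 0.012]
scene [443.1 227.6] [ 50  40 845] [ 69  83 107] [ 0.783 -0.109  0.012]
scene [409.6 279.5] [ 8  6 38] [178 164 138] [ 0.61  -0.097  0.012]
top [338.4 183.3] [ 27  11 146] [157 152 137] [0.714 0.069 0.012]
top [369.8 236.4] [  55  100 1571] [225 221 199] [ 0.59  -0.006  0.012]
top [332.8 217.6] [3 2 5] [97 89 76] [0.632 0.081 0.012]
top [412.1 234.3] [15 11 86] [171 165 146] [ 0.598 -0.104  0.012]
top [401.2 240.7] [14 13 80] [123 120 108] [ 0.582 -0.079  0.012]
scene [array([352., 285.]), array([381., 253.]), array([437., 282.]), array([410., 318.])]
top [array([366., 254.]), array([374., 209.]), array([430., 219.]), array([422., 264.])]
hdr ref [162.75464684 151.27137546 132.30483271] 44
```

>>> carry_out --moves '[{"jaw": 0.008,"dx": 0.006,"dy": 0,"dz": 0.012,"yaw": 0},{"jaw": 0.008,"dx": 0.0055,"dy": 0,"dz": 0.006,"yaw": 0},{"jaw": 0.008,"dx": 0.005,"dy": 0,"dz": 0.006,"yaw": 0},{"jaw": 0.008,"dx": 0.005,"dy": 0,"dz": 0.006,"yaw": 0},{"jaw": 0.008,"dx": 0.004,"dy": 0,"dz": 0.0065,"yaw": 0},{"jaw": 0.008,"dx": 0.004,"dy": 0,"dz": 0.0065,"yaw": 0},{"jaw": 0.008,"dx": 0.0035,"dy": 0,"dz": 0.006,"yaw": 0},{"jaw": 0.008,"dx": 0.0035,"dy": 0,"dz": 0.006,"yaw": 0}]'

```text
t: 18.23
tool_pos: [0.6285, 0.1475, 0.1192]
orientation: [2.387, 2.043, -0.0]
force: [0.2, -1.4, -0.6]
opening: 0.0161
gripper_force: 12.0
```

>>> carry_out --moves '[{"jaw": 0.008,"dx": 0.003,"dy": 0,"dz": 0.007,"yaw": 0},{"jaw": 0.008,"dx": 0.003,"dy": 0,"dz": 0.007,"yaw": 0},{"jaw": 0.008,"dx": 0.003,"dy": 0,"dz": 0.007,"yaw": 0},{"jaw": 0.008,"dx": 0.002,"dy": 0,"dz": 0.006,"yaw": 0},{"jaw": 0.008,"dx": 0.0015,"dy": 0,"dz": 0.006,"yaw": 0},{"jaw": 0.008,"dx": 0.0015,"dy": 0,"dz": 0.006,"yaw": 0},{"jaw": 0.008,"dx": 0.0015,"dy": 0,"dz": 0.004,"yaw": 0},{"jaw": 0.008,"dx": 0,"dy": 0,"dz": 0,"yaw": 0}]'

```text
t: 19.23
tool_pos: [0.6306, 0.1628, 0.0761]
orientation: [-2.386, -2.043, 0.001]
force: [-0.2, 2.4, 1.2]
opening: 0.0159
gripper_force: 12.0
```

```bash
python3 -c "
from h import *
tr()
blobs('scene',(300,170,150,150),'pics/s8.png')"
```

```text
tray frame mm [-108.2    0.6   76.1] t 19.225 F [-0.2  2.4  1.2] 0.015872956229777833
scene [302.5 174.5] [ 6  6 10] [90 70 34] [0.798 0.258 0.012]
scene [300.5 186.2] [ 2  7 13] [157 126  70] [0.757 0.24  0.012]
scene [433.5 225.6] [ 33  40 599] [106 131 169] [ 0.779 -0.088  0.012]
scene [409.5 279.4] [ 8  6 37] [179 165 139] [ 0.61  -0.096  0.012]
```

>>> carry_out --moves '[{"jaw": 0.008,"dx": 0.0005,"dy": 0,"dz": 0.003,"yaw": 0},{"jaw": 0.008,"dx": 0.0005,"dy": 0,"dz": 0.003,"yaw": 0},{"jaw": 0.008,"dx": 0.0005,"dy": 0,"dz": 0.002,"yaw": 0},{"jaw": 0.008,"dx": 0,"dy": 0,"dz": 0,"yaw": 0},{"jaw": 0.008,"dx": 0,"dy": 0,"dz": 0,"yaw": 0}]'

```text
t: 19.9
tool_pos: [0.631, 0.1641, 0.0685]
orientation: [-2.387, -2.043, 0.001]
force: [0.9, 0.7, 1.0]
opening: 0.0161
gripper_force: 12.0
```

```bash
python3 -c "
from h import *
tr()"
```

```text
tray frame mm [-109.6    0.8   68.5] t 19.9 F [0.9 0.7 1. ] 0.016066702376980893
```

>>> carry_out --moves '[{"jaw": 0.008,"dx": 0,"dy": 0,"dz": 0.001,"yaw": 0},{"jaw": 0.008,"dx": 0,"dy": 0,"dz": 0.0005,"yaw": 0},{"jaw": 0.02,"dx": 0,"dy": 0,"dz": 0,"yaw": 0},{"jaw": 0.035,"dx": 0,"dy": 0,"dz": 0,"yaw": 0},{"jaw": 0.05,"dx": 0,"dy": 0,"dz": 0,"yaw": 0},{"jaw": 0.05,"dx": 0,"dy": 0,"dz": -0.02,"yaw": 0},{"jaw": 0.05,"dx": 0,"dy": 0,"dz": -0.05,"yaw": 0},{"jaw": 0.05,"dx": 0,"dy": 0,"dz": -0.06,"yaw": 0}]'

```text
t: 20.9
tool_pos: [0.6303, 0.1641, 0.1987]
orientation: [-2.386, -2.042, 0.002]
force: [0.8, 0.1, 0.9]
opening: 0.0499
gripper_force: 0.0
```

>>> carry_out --moves '[{"jaw": 0.05,"dx": 0.05,"dy": -0.03,"dz": -0.02,"yaw": 0},{"jaw": 0.05,"dx": 0.05,"dy": -0.04,"dz": 0,"yaw": 0},{"jaw": 0.05,"dx": 0.05,"dy": -0.04,"dz": 0,"yaw": 0},{"jaw": 0.05,"dx": 0.05,"dy": -0.04,"dz": 0,"yaw": 0},{"jaw": 0.05,"dx": 0.05,"dy": -0.04,"dz": 0,"yaw": 0},{"jaw": 0.05,"dx": 0.05,"dy": -0.04,"dz": 0,"yaw": 0},{"jaw": 0.05,"dx": 0,"dy": 0,"dz": 0,"yaw": 0}]'

```text
t: 21.78
tool_pos: [0.4509, 0.4935, 0.2187]
orientation: [-2.38, -2.049, -0.002]
force: [0.4, -0.4, -0.2]
opening: 0.05
gripper_force: 0.0
```

Run:
```python
from h import *
tr()
blobs('scene',(320,200,110,115),'pics/s9.png')
blobs('top',(280,190,160,80),'pics/t9.png')
P=lambda n,x,y,z:pix(n,np.r_[O+x*U+y*W,z])
a=cv2.imread("pics/t9.png");h=cv2.cvtColor(a,cv2.COLOR_BGR2HSV)
# tray outline now
m=((h[:,:,1]<75)&(h[:,:,2]>90)).astype(np.uint8);r=np.zeros_like(m);r[190:280,285:400]=1;m*=r
m=cv2.morphologyEx(m,cv2.MORPH_OPEN,np.ones((3,3)))
c=max(cv2.findContours(m,0,1)[0],key=cv2.contourArea);print(cv2.contourArea(c),cv2.approxPolyDP(c,2,True)[:,0].tolist())
print("pred",[P("top",*q).round(0).tolist() for q in((-.085,.028,.096),(-.085,-.028,.096),(.085,-.028,.096),(.1,-.032,.066),(.127,-.015,.064),(.127,.015,.064),(.085,.028,.096))])
# trough floor colour uniformity
for x in np.arange(-.075,.08,.01):
    print(int(x*1e3),[tuple(a[tuple(P("top",x,y,.07).round().astype(int)[::-1])][::-1].tolist()) for y in(-.012,0,.012)])
# bin content: pixels brighter than black
K=np.array([P("top",x,y,.004) for x,y in((.066,-.05),(.066,.05),(.19,.05),(.19,-.05))],np.int32)
k=np.zeros(m.shape,np.uint8);cv2.fillConvexPoly(k,K,1);m=((a[:,:,2]>85)&(a[:,:,2]>a[:,:,0]+5)).astype(np.uint8)*k
n,_,st,ce=cv2.connectedComponentsWithStats(m);print([(ce[i].round(1).tolist(),st[i,2:].tolist()) for i in range(1,n) if st[i,4]>5])
x,y=392,222
b=a[y:y+34,x:x+34,2]
for r in b[::1]:print(' '.join('%3d'%v for v in r))
```

```text
tray frame mm [-407.3 -228.   218.7] t 21.775 F [ 0.4 -0.4 -0.2] 0.050033057944680596
scene [422.9 224.3] [ 13  31 254] [233 211 157] [ 0.772 -0.066  0.012]
scene [409.6 279.4] [ 8  8 47] [246 238 212] [ 0.61  -0.096  0.012]
top [412.  233.9] [16 11 82] [228 225 202] [ 0.599 -0.104  0.012]
top [398.5 238.8] [ 8  7 19] [227 224 220] [ 0.586 -0.072  0.012]
top [403.9 244. ] [ 9  7 39] [201 195 173] [ 0.575 -0.085  0.012]
2903.0 [[304, 205], [303, 225], [310, 230], [345, 234], [352, 239], [371, 238], [384, 244], [393, 244], [394, 241], [399, 243], [399, 224], [394, 213], [308, 198]]
pred [[309.0, 200.0], [304.0, 224.0], [382.0, 239.0], [386.0, 244.0], [399.0, 239.0], [402.0, 226.0], [386.0, 214.0]]
-75 [(179, 179, 184), (182, 181, 184), (182, 180, 184)]
-65 [(181, 180, 184), (180, 178, 182), (181, 179, 183)]
-55 [(184, 182, 186), (180, 179, 183), (180, 179, 183)]
-45 [(181, 180, 183), (180, 178, 182), (178, 177, 181)]
-35 [(179, 178, 181), (178, 177, 181), (178, 177, 181)]
-25 [(177, 177, 180), (178, 176, 179), (179, 178, 182)]
-15 [(178, 177, 180), (180, 177, 182), (182, 180, 184)]
-5 
[... 4481 characters left out ...]
  55  53  51  52  47
 52  55  54  56  53  53  54  56  56  56  55  54  55  56  53  56  53  54  54  53  53  53  52  54  55  55  52  55  54  53  53  53  50  49
 54  53  55  56  54  54  56  55  55  55  56  54  54  57  54  55  55  56  54  55  54  52  54  54  54  53  54  51  53  54  51  51  51  49
 50  53  51  53  56  54  54  55  51  53  55  54  51  54  55  55  54  57  55  54  54  53  54  53  53  53  53  55  53  53  52  51  49  48
 49  50  50  48  55  53  53  54  55  54  55  53  53  54  56  54  53  53  53  53  56  54  53  53  56  54  54  51  54  51  53  51  48  47
 49  48  49  46  49  51  50  50  52  51  54  53  53  55  58  56  58  55  58  54  55  57  55  53  53  53  55  55  51  53  53  49  49  46
```

The trough floor is uniform, so it's empty. The bin shows four headers: two in the blob at (412,234), one at (404,244) and one at (398,239). The tray outline matches its level standing pose within about 2 px at the corners, and the arm is clear.

```bash
python3 -c "
from plant import close_job
print(close_job())"
```

```text
the job is handed in; nothing more can be done
None
```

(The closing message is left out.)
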